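# Open the touch-latch bench cupboard

## Robot

A 6-joint arm with a two-finger parallel gripper is mounted at the origin on the work surface. World frame = base frame: x ahead of the robot, y to its left, z up, the work surface at z = 0. Lengths are in m, angles in rad, forces in N, time in s.
With the tool pointing down it reaches from about 0.275 to 0.875 m from the base axis. Payload 12.5 kg.
Tool frame: the origin (TCP) lies on the centre line of the jaws, within the pads' length; the fingertips stand r.finger_overhang ahead of it and the grasp point (between the pads) lies 3 mm ahead of it (r.finger_overhang is the distance from the TCP to the fingertips, in m); z points along the fingers, y is the line along which they close (so a half turn about z gives the same grasp; the last joint's range is limited). The gripper opens to 85 mm and grips with 20 to 120 N. Pads are 22 mm wide; open, the fingers measure 114 mm over their backs; the gripper's body (76 mm by 85 mm) begins 54 mm behind the grasp point. The pads swing forward as they close: fully open they stand 13 mm farther back than shut.
Start: joints at [1.081, 0.351, 1.652, -0, 1.139, -0.085], TCP at [0.217, 0.506, 0.253] pointing down, gripper open.
Joint ranges: [-2.75, 2.75], [-0.79, 2.1], [0.01, 2.65], [-1.57, 4.71], [0.07, 3.14], [-2.87, 2.87]. Speed limits (rad/s): [2.22, 2.22, 2.79, 3.14, 3.14, 3.14].

## Interface

Orientations are given as a unit quaternion [x, y, z, w].
In Python, from cell import r, optics gives the robot as it stands. The module is installed in compiled form; this text tells all that it offers. Calls block until the motion is done:
- r.move_to(position, orientation): joint-space move of the TCP to a pose.
- r.move_linear(position, rot=None, vel=0.15): straight line of the TCP; rot=None keeps the orientation; vel is the mean speed in m/s.
- r.set_joints(angles): joint-space move.
- r.set_gripper(opening, squeeze=None): opening from 0.0 (shut) to 1.0 (fully open); squeeze is the grip in N (None keeps the last); returns when the fingers have stopped.
- r.sleep(seconds).
- r.inverse_kinematics(position, orientation): joint angles nearest the present ones, or None.
- optics.get_image(name): name is "scene" or "top" or "wrist"; returns a dict with "pixels" (400x640x3 uint8, red, green, blue), "depth" (400x640 float32, m along the optical axis (not along the pixel's ray), 0 where there is no reading), "fx", "fy", "cx", "cy" (pixels), "camera_from_world" (4x4, takes a point from world to camera coordinates); the wrist camera has in their place "mount" (4x4, takes a point from camera to tool coordinates, whose origin is the TCP and whose axes are the flange's). Camera axes: x right, y down, z forward; pixel columns grow to the right and rows downward; lengths in m; the calibration is good to about 2 mm. A picture is of the moment at which its call begins: read the wrist's pose just before it.
A pose or a line that the arm cannot do raises r.PlanningError and nothing moves.
- r.hand_in(): hands the job in; it is judged then, once.
Readings, each from a call of its own:
- r.current_t(): time.
- r.current_q(): joint angles.
- r.current_qvel(): joint speeds.
- r.current_effort(): joint torques, N m.
- r.current_tool_pos(): TCP position.
- r.current_ee_rot(): TCP orientation.
- r.current_contact_force(): force on the tool from outside, world axes, zero at the start.
- r.current_torque(): the same for the moment, N m.
- r.current_opening(): opening from 0.0 (shut) to 1.0 (fully open).
- r.current_finger_force(): force on a finger pad.
Only numpy, scipy, OpenCV 4.12 (cv2) and the standard library are available. Lean on these libraries where they do the work, as an engineer would, in place of code of your own. Each camera call takes 0.05 s, during which the arm holds its last target. There are 200 camera calls.

## Task

Open the small wooden bench cupboard. Its door has no handle but a touch catch: press the free edge of the door (away from its hinges) until the catch lets go and let the spring push the door ajar by itself, then push the door from behind with the outside of a finger and swing it wide open, about square to the cupboard or further. Grip nothing, neither the door nor anything else, and leave everything standing on the bench and on the cupboard where it is.

Things in the scene. Friction and masses are not known exactly. Their poses are not given: they have to be found in the camera images.
- cupboard: Plywood bench cupboard, fixed, 360 wide x 200 deep x 260 mm high: an open bay with two red bins, beside it a doorway with the door. Origin: on the bench below the door's vertical hinge axis. Own -x is out of its front, z up; the shut door runs from the origin along own -y. Free-end wall ends at y -190, bay at y +170 mm. Front edges round the doorway at x +23, bay front at x 0, back at x +200 mm.
- door (a joint): Door angle, rad: 0 shut and caught, grows as it opens (free edge swings to the cupboard's own -x), stop at 1.92. No handle. Pressed over 2.5 mm in at the free edge (-0.013; 3 to 5 N; stop -0.024) the catch lets go within 0.2 s and stays released; finger drawn back, the ejector pushes it within a second to about 0.35 (65 mm gap at the free edge). It stays where it is then pushed (0.05 N m).
- press_spot (a point): A good place to press: on the outer face of the door, 23 mm in from its free edge and 40 mm below its top. The door (wood, grey laminate faces) is 18 mm thick, 0.6 kg, 2 to 190 mm from the hinge axis, 5 to 255 mm above the bench; shut, its outer face is at the cupboard's own x = 0. Site axes: +x into the door, -y towards the free edge, z up; it turns with the door.
- inner_spot (a point): On the inner face of the door, 150 mm from the hinge axis and 40 mm below its top; same axes as press_spot; turns with the door. The inner face is 18 mm behind the outer one. The catch's steel striker sticks out 30 mm behind it, 155 mm from the hinge axis, 80 to 110 mm above the bench; above that the inside of the door is bare.
- door_hinge (a point): Top end of the hinge axis, level with the cupboard's top, 260 mm above the bench; fixed.
- jar: Glass screw-top jar, 72 mm across, 90 mm high, standing on the cupboard's top over the bay; origin at the centre of its foot. A bystander.
- spray_can: Can, 54 mm across, 160 mm high, on the bench beyond the cupboard's free-edge end; origin at the centre of its foot. A bystander.
- fitting: Brass pipe fitting, 42 mm across, 56 mm high, on the bench in front of the door outside its swing; origin at the centre of its foot. A bystander.
- blue_bin: Blue picking bin, 160 x 100 x 75 mm; origin under its centre. A bystander on the bench.
- bowl: Green bowl of screws, 106 mm across, 45 mm high; origin under its centre. A bystander on the bench.
- jug: Clear plastic bottle, 90 mm across, 200 mm high; origin at the centre of its foot. A bystander on the bench.
- spanner: Steel spanner lying on the bench, 170 mm long; a bystander.
- driver: Screwdriver lying on the bench, 200 mm long; a bystander.

How it is judged:
On the way:
1. the catch has let go and the spring has pushed the door ajar, with no finger touching it (value of joint door between 0.2 and 0.8 rad and contact force between the fingers and door below 0.1 N), for 0.2 s.
At the end, for the whole second after the job is handed in: the door stands at rest at 77 degrees or wider (door joint above 1.35 rad, slower than 0.05 rad/s); none of the eight bystanders is more than 25 mm from where it stood (value of joint door above 1.35 rad and velocity of joint door between -0.05 and 0.05 rad/s and distance of each of jar, spray_can, fitting, blue_bin, bowl, jug, spanner, driver from where it was at the start of the episode below 0.025 m); the robot touches nothing.
It fails at once if the door is gripped, pressed by the fingers on both faces at once (contact force between the fingers and door_c2 above 1 N and contact force between the fingers and door_c3 above 1 N).
It fails at once if the jar, the spray can or the brass fitting by the cupboard is lifted, shifted more than 25 mm or knocked over (distance of any of jar, spray_can, fitting from where it was at the start of the episode above 0.025 m or angle between any of jar, spray_can, fitting's own z axis and vertical above 0.35 rad).
It fails at once if the blue bin, bowl, bottle, spanner or screwdriver is lifted, shifted more than 25 mm or knocked over (distance of any of blue_bin, bowl, jug, spanner, driver from where it was at the start of the episode above 0.025 m or angle between any of blue_bin, bowl, jug, spanner, driver's own z axis and vertical above 0.35 rad).
It also fails if it takes over 58 s, if anything falls off the work surface, if the arm or the gripper's body presses on something with over 40 N, if the wrist force passes 120 N, or if a joint passes its speed limit or range.

## Working session

There is one attempt and no reset: what is moved stays moved. The work goes in short steps, each a Python script; the robot and the scene stay as the last script left them, time stands still between calls to the robot, and variables do not carry over. Pictures are saved under pics/ and viewed, at most 10 in all, crops included, and the job is handed in when it is done.

```bash
mkdir -p pics; cat > h.py <<'E'
import numpy as np, cv2
from cell import r, optics
def pts(im):
    d=im["depth"]; v,u=np.mgrid[0:400,0:640]
    P=np.stack([(u-im["cx"])/im["fx"]*d,(v-im["cy"])/im["fy"]*d,d,np.ones_like(d)],-1)
    W=P@np.linalg.inv(im["camera_from_world"]).T
    W[d==0]=np.nan
    return W[...,:3]
E
python3 - <<'E'
from h import *
a=[]
for n in("scene","top"):
    im=optics.get_image(n); np.savez("pics/%s.npz"%n,**im); cv2.imwrite(f"pics/{n}.png",im["pixels"][...,::-1])
    print(n,im["fx"],np.linalg.inv(im["camera_from_world"]).round(3).tolist(), (im["depth"]==0).mean())
print(r.finger_overhang,r.current_tool_pos(),r.current_ee_rot(),r.current_t())
E
```

```text
scene 444.86672598349463 [[-0.763, 0.462, -0.452, 1.062], [0.646, 0.529, -0.55, 0.722], [-0.015, -0.712, -0.702, 1.059], [0.0, 0.0, 0.0, 1.0]] 0.004640625
top 454.5568882937658 [[-0.102, -0.969, 0.227, 0.267], [-0.995, 0.099, -0.024, 0.062], [0.001, -0.229, -0.974, 1.265], [0.0, 0.0, 0.0, 1.0]] 0.0040546875
0.022 [0.216447   0.5053225  0.25282358] [ 2.01013142e-01  9.79588406e-01 -4.99868404e-04 -1.44632015e-04] 0.1
```

View pics/scene.png

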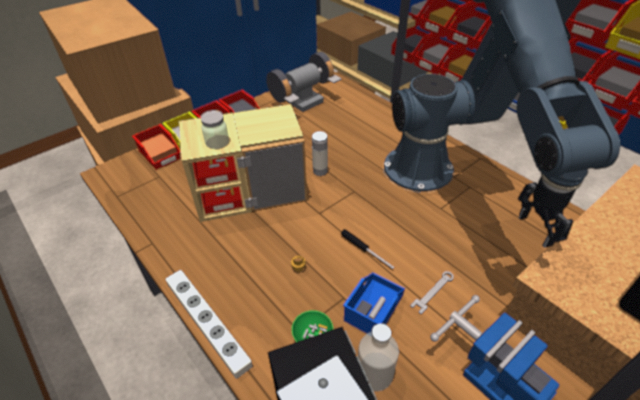

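View pics/top.png

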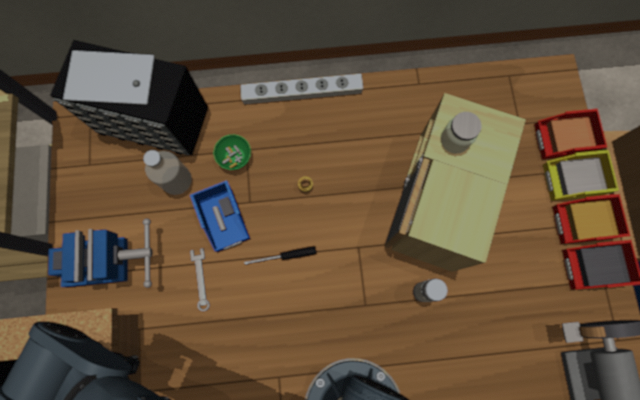

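The scene view shows the door shut (grey, about px 250–305 × 140–208), with its hinge at the left by the bay and its free edge at the right beside the spray can (320,153). The jar is at (213,128) and the brass fitting at (298,264). In the top view, the cupboard top spans (390–525, 95–272), the can is at (430,291) and the fitting at (305,184).

```bash
python3 - <<'E'
from h import *
S=dict(np.load("pics/scene.npz"));T=dict(np.load("pics/top.npz"))
WS,WT=pts(S),pts(T)
# top surface rectangle
m=(np.abs(WT[...,2]-.26)<.008); n,l,st,_=cv2.connectedComponentsWithStats(m.astype(np.uint8))
k=l[200,455]; P=WT[l==k][:,:2].astype(np.float32); box=cv2.minAreaRect(P); print("top rect",box,cv2.boxPoints(box).round(3).tolist(),np.median(WT[l==k][:,2]))
# door plane from scene
D=WS[150:200,256:298].reshape(-1,3); D=D[~np.isnan(D[:,0])]
c=np.median(D,0)
for _ in range(3):
    q=D-D.mean(0); nn=np.linalg.svd(q,full_matrices=False)[2][2]; e=q@nn; D=D[np.abs(e)<max(.004,2*e.std())]
print("door plane",D.mean(0),nn,e.std(),len(D))
# grey door extent along plane
n2=nn*np.sign(nn@(S_c:=np.linalg.inv(S["camera_from_world"])[:3,3]-D.mean(0)))
t=np.cross([0,0,1],n2); t/=np.linalg.norm(t)
hsv=cv2.cvtColor(S["pixels"],cv2.COLOR_RGB2HSV)
g=(np.abs((WS-D.mean(0))@n2)<.006)&(hsv[...,1]<70)&(WS[...,2]>.03)&(WS[...,2]<.24)
g[:,:240]=0;g[:,312:]=0
s=(WS[g]-D.mean(0))@t; print("t",t,"n",n2,"extent",np.percentile(s,[0,1,5,95,99,100]).round(3), D.mean(0)+t*s.min(), D.mean(0)+t*s.max())
for nme,(u,v),lo in(("can",(430,291),.02),("fit",(305,184),.02),("jar",(463,128),.30)):
    w=WT[v-25:v+25,u-25:u+25].reshape(-1,3); w=w[(w[:,2]>lo)]
    if nme=="can": w=w[(w[:,2]>.13)&(w[:,2]<.2)]
    print(nme,np.nanmedian(w,0).round(3),w[:,2].max().round(3),w.min(0).round(3),w.max(0).round(3))
E
```

```text
top rect ((0.5323273539543152, -0.2971121370792389), (0.20051723718643188, 0.3627997040748596), 64.34716033935547) [[0.32499998807907104, -0.3089999854564667], [0.6520000100135803, -0.4659999907016754], [0.7390000224113464, -0.2849999964237213], [0.41200000047683716, -0.12800000607967377]] 0.260339372248646
door plane [ 0.49686775 -0.17087401  0.14029443] [-4.35711220e-01 -9.00086207e-01 -7.43921100e-04] 0.0017744067988678402 1920
t [-0.90008646  0.43571134  0.        ] n [4.35711220e-01 9.00086207e-01 7.43921100e-04] extent [-0.111 -0.103 -0.084  0.076  0.084  0.086] [ 0.59704545 -0.21936775  0.14029443] [ 0.4196306  -0.13348526  0.14029443]
can [ 0.281 -0.214  0.159] 0.165 [ 0.255 -0.243  0.131] [ 0.307 -0.191  0.165]
fit [0.601 0.071 0.033] 0.058 [0.588 0.05  0.022] [0.631 0.09  0.058]
jar [ 0.608 -0.281  0.349] 0.355 [ 0.58 -0.32  0.3 ] [ 0.646 -0.253  0.355]
```

```bash
cat >> h.py <<'E'
from scipy.spatial.transform import Rotation as R
O=np.array([.583,-.2105]); n=np.array([.434,.901]); n/=np.linalg.norm(n); t=np.array([-n[1],n[0]])
d=lambda a: np.cos(a)*t+np.sin(a)*n      # along the door
o=lambda a: np.cos(a)*n-np.sin(a)*t      # outward normal of the door
def pose(a,rad,off,z,sgn,yaw=None):      # off: finger centre outward of the outer face
    x=np.r_[sgn*o(a if yaw is None else yaw),0]; Z=np.array([0,0,-1.])
    return np.r_[O+rad*d(a)+off*o(a),z], R.from_matrix(np.c_[x,np.cross(Z,x),Z]).as_quat()
E
python3 - <<'E'
from h import *
for s in(1,-1):
    for a in(0,.35,.8,1.2,1.6):
        q=r.inverse_kinematics(*pose(a,.15,-.034 if a else .05,.227,s)); print(s,a,None if q is None else np.round(q,2))
E
```

```text
1 0 [-0.31  0.26  1.86 -0.    1.03  0.14]
1 0.35 [-0.37  0.24  1.88 -0.    1.02  0.43]
1 0.8 [-0.25  0.31  1.78 -0.    1.05  1.  ]
1 1.2 [-0.19  0.4   1.64 -0.    1.09  1.46]
1 1.6 [-0.17  0.51  1.47 -0.    1.16  1.88]
-1 0 None
-1 0.35 [-0.37  0.24  1.88 -0.    1.02 -2.71]
-1 0.8 [-0.25  0.31  1.78 -0.    1.05 -2.14]
-1 1.2 [-0.19  0.4   1.64 -0.    1.09 -1.68]
-1 1.6 [-0.17  0.51  1.47 -0.    1.16 -1.27]
```

```bash
python3 - <<'E'
from h import *
r.set_gripper(0.0,20)
p=r.current_tool_pos(); r.move_linear([p[0],p[1],.40],vel=.25)
P,q=pose(0,.167,.09,.40,1); r.move_to(P,q)
P,q=pose(0,.167,.09,.227,1); r.move_linear(P,vel=.2)
P,q=pose(0,.167,.022,.227,1); r.move_linear(P,vel=.1); r.sleep(.2)
f0=np.array(r.current_contact_force()); print("f0",f0,r.current_opening())
im=optics.get_image("scene"); cv2.imwrite("pics/pre.png",cv2.resize(im["pixels"][60:260,140:420,::-1],None,fx=2,fy=2))
for off in np.arange(.020,-.002,-.0007):
    P,q=pose(0,.167,off,.227,1); r.move_linear(P,vel=.02); r.sleep(.03)
    f=(np.array(r.current_contact_force())-f0)[:2]@n
    if f>.5: print(round(off,4),f.round(2))
    if f>7: break
r.sleep(.3); print("end",off,f,(np.array(r.current_contact_force())-f0),r.current_tool_pos()-P)
P,q=pose(0,.167,.15,.227,1); r.move_linear(P,vel=.15); r.sleep(1.2)
im=optics.get_image("scene"); np.savez("pics/s2.npz",**im); cv2.imwrite("pics/ajar.png",cv2.resize(im["pixels"][60:260,140:420,::-1],None,fx=2,fy=2))
print(r.current_t())
E
```

```text
f0 [ 0.37225717 -0.20924729  0.53555085] -6.228888229831197e-06
0.0186 0.83
0.0172 0.61
0.0102 3.57
0.0095 4.32
0.0088 5.22
0.0081 4.13
0.0074 3.35
0.0067 3.58
0.006 6.39
0.0053 9.87
end 0.0053000000000000165 9.871959908858528 [ 4.76429672  8.52592263 -1.15591585] [2.82533103e-04 5.16244461e-04 3.64794384e-05]
14.8083
```

View pics/ajar.png

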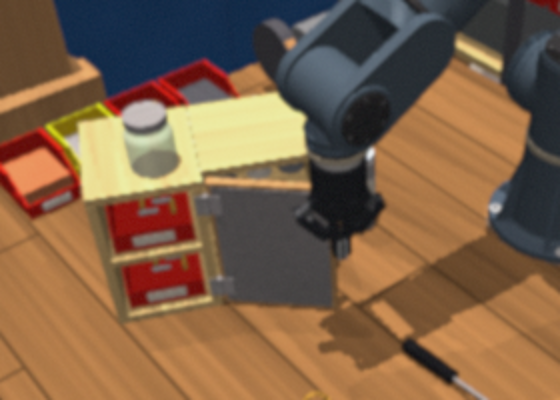

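The crop shows the door ajar, with its top edge clear of the frame at about (205–305, 180) and its free lower corner at (333,306). The finger is off it. Next I measure the angle from depth and check that the gap is where I expect it.

```bash
python3 - <<'E'
from h import *
r.move_linear(pose(0,.167,.15,.36,1)[0],vel=.2)
S=dict(np.load("pics/s2.npz")); W=pts(S)
# crop px (225..300, 200..295) -> full /2 + (140,60)
D=W[168:205,255:288].reshape(-1,3); D=D[~np.isnan(D[:,0])]
for _ in range(3):
    q=D-D.mean(0); nn=np.linalg.svd(q,full_matrices=False)[2][2]; e=q@nn; D=D[np.abs(e)<max(.004,2*e.std())]
nn*=np.sign(nn[:2]@n); a=np.arctan2(-nn[:2]@t,nn[:2]@n)
print("angle",a,"std",e.std(),"plane offset from hinge",(O-D.mean(0)[:2])@nn[:2])
T=optics.get_image("top"); cv2.imwrite("pics/top2.png",cv2.resize(T["pixels"][80:300,360:560,::-1],None,fx=2.5,fy=2.5))
E
```

```text
angle 0.35678625549028564 std 0.0017659853619889686 plane offset from hinge 0.001256635311021022
```

View pics/top2.png

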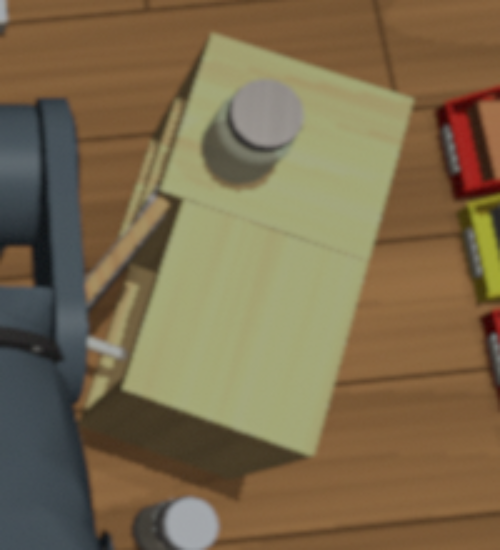

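The door is ajar at 0.357 rad. The top view shows the gap clear between the door's inner face and the recessed front, at about (100–150, 270–380). I go in from above and push.

```bash
python3 - <<'E'
from h import *
rad=.155
P,q=pose(.25,rad,-.029,.36,1); r.move_to(P,q); r.sleep(.2); f0=np.array(r.current_contact_force())
for z in(.30,.27,.25,.227):
    P[2]=z; r.move_linear(P,vel=.08); f=np.array(r.current_contact_force())-f0
    print(z,f.round(2))
    if np.linalg.norm(f)>6: raise SystemExit("touch")
for a in np.arange(.35,1.66,.1):
    P,q=pose(a,rad-.02*min(1,(a-.25)),-.029,.227,1); r.move_linear(P,q,vel=.07)
    f=np.array(r.current_contact_force())-f0; print(round(a,2),f.round(2))
    if np.linalg.norm(f)>15: print("stop"); break
P,_=pose(a,rad-.02,-.06,.227,1); r.move_linear(P,vel=.08)
P[2]=.40; r.move_linear(P,vel=.2)
S=optics.get_image("scene"); np.savez("pics/s3.npz",**S); cv2.imwrite("pics/open.png",S["pixels"][...,::-1]); print(r.current_t(),r.current_contact_force())
E
```

```text
0.3 [ 0.63  0.47 -0.29]
0.27 [0.44 0.7  0.31]
0.25 [ 1.36  0.26 -0.01]
0.227 [ 0.83 -0.6   0.38]
0.35 [-0.43  0.64 -1.31]
0.45 [-0.15  0.12 -0.64]
0.55 [ 0.59  0.44 -0.85]
0.65 [-0.13  0.36 -0.13]
0.75 [-0.59  0.13 -1.71]
0.85 [-0.13  0.96 -0.56]
0.95 [ 0.02  0.59 -0.54]
1.05 [-0.44  0.46 -0.3 ]
1.15 [ 0.63  1.11 -0.04]
1.25 [0.65 1.03 0.1 ]
1.35 [ 0.51  0.98 -0.75]
1.45 [ 0.88  0.79 -0.36]
1.55 [ 0.48 -0.32 -0.4 ]
1.65 [0.88 0.89 0.1 ]
25.3167 [-0.58324584 -0.37300218  0.02439372]
```

View pics/open.png

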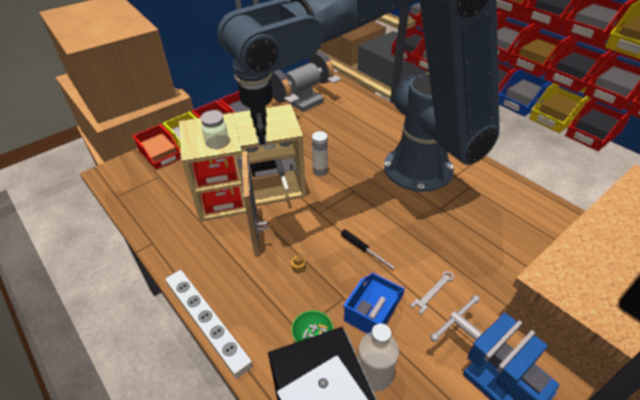

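The door stands wide open, seen nearly edge-on at about (242–265, 165–255). The can, jar, fitting and other bystanders are where they were, and the gripper is clear above. One numeric check before handing in.

```bash
python3 - <<'E'
from h import *
S=dict(np.load("pics/s3.npz")); W=pts(S)
rel=W[...,:2]-O; al=rel@n; b=rel@t
m=(al>.04)&(al<.2)&(np.abs(b)<.12)&(W[...,2]>.03)&(W[...,2]<.257)
m[:,:235]=0; m[:,275:]=0
m&=~((W[...,2]<.12)&(b>.03))
k=np.polyfit(al[m],b[m],1); print(m.sum(),"angle",np.pi/2-np.arctan(k[0]),k, np.percentile(al[m],98))
far=m&(al>.16); print("edge b",np.percentile(b[far],[5,50,95]).round(3))
print(r.current_t())
E
```

```text
825 angle 1.6993830837912465 [-0.12930018  0.01545204] 0.19022672405227586
edge b [-0.019 -0.01   0.   ]
25.3167
```

```bash
python3 -c "
from cell import r
print(r.hand_in())"
```

```text
the job is handed in; nothing more can be done
None
```

I handed the job in with the door standing at about 1.66 rad (95°). The catch was released by pressing, the spring pushed the door ajar to 0.36 rad untouched, and nothing was gripped; in the last picture all bystanders looked unmoved. No verdict came back.

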